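Release the finished bracket from its vise and hold it up

ROBOT

A 7-joint arm with a two-finger parallel gripper is mounted at the origin on a cart in front of the work surface, level with it; the furniture and walls round the work are solid. World frame = base frame: x ahead of the robot, y to its left, z up, the work surface at z = 0. Lengths are in mm, angles in rad, forces in N, time in s.
With the tool pointing down it reaches from about 400 to 900 mm from the base axis. Payload 5.6 kg.
Tool frame: the origin (TCP) lies midway between the tips of the shut fingers; the grasp point (between the pads) lies 19 mm behind it; z points along the fingers, y is the line along which they close (so a half turn about z gives the same grasp; the last joint's range is limited). The gripper opens to 92 mm and grips with 3 to 60 N. Pads are 20 mm wide; open, the fingers measure 128 mm over their backs; the gripper's body (75 mm by 189 mm) begins 69 mm behind the grasp point.
Start: joints at [1.235, 0.468, -0.012, 1.603, 0.006, 1.071, -0.056], TCP at [187.57, -622.356, 214.592] pointing down, gripper open.
Joint ranges: [-2.53, 2.53], [-0.31, 2.02], [-1.57, 1.55], [0.28, 2.44], [-1.29, 4.43], [0.15, 1.84], [-2.92, 2.92]. Speed limits (rad/s): [2.57, 2.57, 3.14, 3.14, 3.14, 3.14, 3.14].

INTERFACE

Orientations are given as a rotation vector (axis times angle).
In Python, from cell import robot, grip, kin, viewer gives the robot as it stands. Calls block until the motion is done:
- robot.movep(position, orientation): joint-space move of the TCP to a pose.
- robot.servo_line(position, feed=150, rotation=None): straight line of the TCP; rotation=None keeps the orientation; feed is the mean speed in mm/s.
- robot.goto_joints(angles): joint-space move.
- grip(opening, newtons=None): opening from 0.0 (shut) to 1.0 (fully open); newtons is the grip in N (None keeps the last); returns when the fingers have stopped.
- robot.hold(seconds).
- kin.ik(position, orientation): joint angles nearest the present ones, or None.
- robot.observe(): the state.
- viewer.read_camera(name): name is "scene" or "top"; returns the picture (400x640x3 uint8, red, green, blue); there is no depth.
- viewer.camera_info(name): a dict with "camera_matrix" (3x3 intrinsics, pixels), "R" (3x3) and "t" (3): a world point X has camera coordinates R X + t. Camera axes: x right, y down, z forward; pixel columns grow to the right and rows downward; lengths in mm; the calibration is good to about 2 mm. A picture is of the moment at which its call begins. camera_info takes no time and is no camera call.
A pose or a line that the arm cannot do raises robot.IKError and nothing moves.
- robot.job_done(): hands the job in; it is judged then, once.
Trained networks look in the newest picture that a camera, given by its name, has taken for a name from the list of things; names that differ only in an ending like _2 or _b are one class to them, and where a whole thing is asked for, a point or a joint stands for the part that bears it (a point fixed in the world has none). Each returns a list of dicts, best first, with "confidence" (0 to 1); they miss things now and then, are a little off and sometimes report something else, mostly with a low value. They report only what shows in the picture. A call takes as long as a camera call. They do not tell look-alikes from the thing itself.
- viewer.silhouettes(name, camera): "mask" (400x640 bool, what is visible of it).
- viewer.pinpoint(name, camera): "at" ([x, y, z] in mm, in the coordinates of the camera as it stood for that picture, good to about 4 mm: a listed point, or the origin of a listed thing).
The state is a dict: "t": time; "joints": joint angles; "joint_velocities": joint speeds; "joint_torque": joint torques, N m; "tcp_pos": TCP position; "tcp_rot": TCP orientation; "contact_force": force on the tool from outside, world axes, zero at the start; "wrist_torque": the same for the moment, N m; "grip_width": opening from 0.0 (shut) to 1.0 (fully open); "grip_force": force on a finger pad.
Only numpy, scipy, OpenCV 4.12 (cv2) and the standard library are available. Lean on these libraries where they do the work, as an engineer would, in place of code of your own. Each camera call takes 0.05 s, during which the arm holds its last target. There are 200 camera calls.

TASK

Two low machine vises stand on the bench: one holds the finished camera bracket (stepped, with a round hole through its thin tall wall), the other a solid undrilled blank. Pull the post of the bracket's vise to slide its jaw well open, then take the bracket by its tall wall, lift it straight up until its foot is at least 6 cm above the tops of the vise jaws, and finish still holding it there above its vise, level and motionless. Keep the bracket upright all the way, leave the other vise shut with its blank in place, and do not push the other things on the bench about.

Things in the scene. Friction and masses are not known exactly. Their poses are not given: they have to be found in the camera images.
- bracket_web (a point): Grip point of the finished aluminium bracket: middle of its tall wall, which is 20 mm thick (own x, the vise's sliding line), 44 mm long (y) and has a 12 mm hole through along x. 44 mm above the underside, 21 mm below the wall's top, near the centre of mass. z up. Seated, the point is 74 mm above the bench and the wall is free from 48 mm up. Weight 0.15 to 0.31 kg.
- bracket_foot (a point): Centre of the bracket's underside, 30 mm above the bench when seated; the grip point is 13 mm to +y of it. The bracket is 44 x 70 x 65 mm (own x, y, z): a foot 44 x 70 mm, 8 mm thick; on it the tall wall, and to its -y side a low step 20 mm thick, its top 24 mm above the underside, with an 8 mm upright hole.
- bracket_vise: Grey low vise that holds the finished bracket, fixed to the bench, 166 mm long (own x), 94 mm wide. Origin on the bench under the middle of the held part. Fixed jaw at +x, its face 23 mm from the origin, its top 44 mm above the bench; sliding jaw at -x, roughly towards the robot, opens towards -x. Which of the two places this vise has changes.
- bracket_vise_post (a point): Grip point on the upright round steel pull post of that vise's sliding jaw: 16 mm thick, top 87 mm above the bench; the point is on its axis, 70 mm above the bench, 64 mm to -x of the vise's origin when shut. The jaw and collar beside it are 50 mm high. Moves with the jaw; axes as the vise: the jaw opens along -x.
- bracket_vise_jaw (a joint): Opening of that jaw in m: 0 to 0.002 at the start (shut), 0.030 fully open at a stop. About 5 N of friction; stays where it is left. Its steel lip, top 48 mm above the bench, reaches 7 mm over the bracket's foot and blocks lifting; well open means 15 mm or more.
- blank_vise: The other vise, identical, fixed to the bench with the same axes and origin as the first; holds the blank. To be left alone.
- blank_vise_jaw (a joint): Opening of the other vise's jaw in m, same meaning; to be left as it is.
- blank_mid (a point): Middle of the undrilled blank in the other vise: foot as the bracket's with a solid block on it, 29 mm thick along x, 70 mm long along y, top 44 mm above its underside; the point is 26 mm above the underside. To be left alone.
- camera_module: Bystander between the vises: bare board camera, 38 x 38 x 26 mm; origin at the centre of its underside. Leave it.
- lens_cap: Bystander between the vises: flat black round lens cap, 52 mm across, 9 mm high; origin at the centre of its underside. Leave it.
- hex_key: Bystander between the vises: small steel hex key, 28 x 74 x 8 mm; origin at the centre of its underside. Leave it.
Things that resemble listed ones, but are neither listed nor needed, are in the scene too. What is shaped like the part that bears bracket_web but green, pink or red is not meant.

How it is judged:
By the outcome, as a careful person would: the job done as asked, in the order asked, and still so for the second after the job is handed in, while the arm keeps its last pose, push and grip.
It also fails if it takes over 51 s, if anything falls off the work surface, if the arm or the gripper's body presses on something with over 40 N, if the wrist force passes 120 N, or if a joint passes its speed limit or range.

## Working session

There is one attempt and no reset: what is moved stays moved. The work goes in short steps, each a Python script; the robot and the scene stay as the last script left them, time stands still between calls to the robot, and variables do not carry over. Pictures are saved under pics/ and viewed, at most 10 in all, crops included, and the job is handed in when it is done.

```bash
mkdir -p pics; ls; cat > h.py <<'E'
from cell import robot, grip, kin, viewer
import numpy as np, cv2
def info(c):
    i=viewer.camera_info(c); return np.array(i["camera_matrix"]),np.array(i["R"]),np.array(i["t"])
def world(c,p):
    K,R,t=info(c); return R.T@(np.array(p)-t)
def pix(c,X):
    K,R,t=info(c); q=K@(R@np.array(X,float)+t); return q[:2]/q[2]
def ray(c,uv,z):
    K,R,t=info(c); d=R.T@np.linalg.solve(K,[uv[0],uv[1],1]); o=-R.T@t
    return o+d*(z-o[2])/d[2]
def save(c,n):
    im=viewer.read_camera(c); cv2.imwrite(f"pics/{n}.png",im[:,:,::-1]); return im
E
python3 - <<'E'
from h import *
np.set_printoptions(precision=1,suppress=True)
a=save("scene","s0");b=save("top","t0")
cv2.imwrite("pics/both0.png",np.vstack([a,b])[:,:,::-1][::1])
for c in("scene","top"):
  print(c,-info(c)[1].T@info(c)[2])
  for n in["bracket_web","bracket_foot","bracket_vise","bracket_vise_post","blank_mid","camera_module","lens_cap","hex_key"]:
    for r in viewer.pinpoint(n,c): print(n,round(r["confidence"],2),world(c,r["at"]),pix(c,world(c,r["at"])))
print(robot.observe())
E
```

```text
pics
scene [-230.8  316.6  888.8]
bracket_web 0.97 [370.   70.3  48.5] [316.3 258.5]
bracket_web 0.8 [426.5 217.5  43.6] [242.9 266.4]
bracket_web 0.69 [558.1 113.7  70.8] [264.7 202.3]
bracket_web 0.6 [ 677.6 -214.9   43.2] [362.7 141.5]
bracket_web 0.59 [569.9 234.5  45.5] [215.2 224. ]
bracket_foot 0.87 [418.1 210.6  -1. ] [250.1 280.3]
bracket_foot 0.74 [560.2  98.1  30.4] [272.3 211.3]
bracket_foot 0.64 [ 672.8 -228.3   -2.7] [367.2 153.9]
bracket_foot 0.63 [556.6 225.   -2.7] [224.5 239.9]
bracket_foot 0.61 [364.1  61.5   0.4] [321.9 272.3]
bracket_vise 0.68 [560.1  95.7  -1.2] [274.6 219.8]
bracket_vise 0.49 [ 535.6 -256.8    1.8] [402.4 179.2]
bracket_vise_post 0.91 [494.1  94.4  68.7] [282.9 218.1]
bracket_vise_post 0.4 [559.5 102.6  27.8] [270.8 212.9]
blank_mid 0.69 [ 533.3 -260.6   55.1] [405.9 164.1]
camera_module 0.58 [549.  -77.8  -1.9] [339.6 199.5]
lens_cap 0.47 [661.1 -80.3   0.7] [321.4 172.1]
hex_key 0.48 [435.6 -81.5  -2.7] [362.6 229.1]
top [ 420.1  -61.4 1070.6]
bracket_web 0.71 [421.4 225.6  43.7] [187.9 247.6]
bracket_web 0.69 [366.2  67.6  46.5] [256.6 272.8
[... 551 characters left out ...]
-259.2   55.4] [401.  199.1]
camera_module 0.63 [551.8 -82.    1.6] [323.1 194.4]
lens_cap 0.86 [665.5 -83.8   0.2] [324.2 148.1]
lens_cap 0.29 [552.7 -83.3   3.4] [323.6 193.9]
hex_key 0.66 [438.9 -86.6   1.9] [324.6 241.5]
hex_key 0.35 [664.2 -83.5  -1.4] [324.  148.8]
{'t': 0.9, 'joints': array([ 1.2,  0.5, -0. ,  1.6,  0. ,  1.1, -0.1]), 'joint_velocities': array([-0.,  0.,  0.,  0., -0.,  0.,  0.]), 'joint_torque': array([ -0. , -52. ,  -0. , -24.4,  -0.1,   0. ,   0. ]), 'tcp_pos': array([ 187.6, -622.4,  214.6]), 'tcp_rot': array([ 3.1,  0.5, -0. ]), 'contact_force': array([ 0.1,  0.4, -0.3]), 'wrist_torque': array([-0.,  0., -0.]), 'grip_force': 0.0, 'grip_width': 0.9971145251479082}
```

View pics/s0.png

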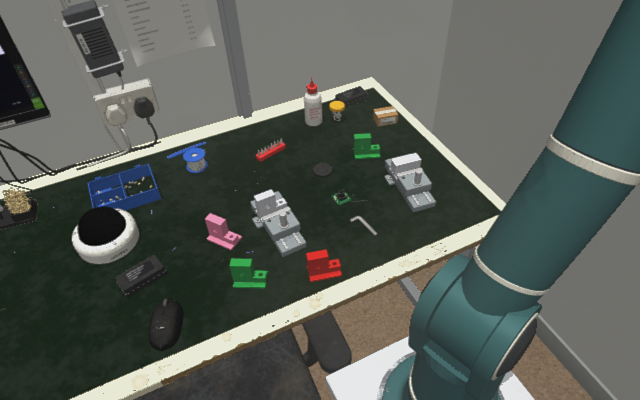

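View pics/t0.png

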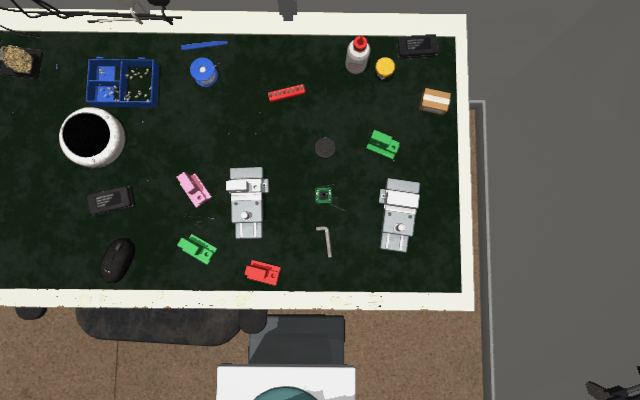

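The scene picture shows two grey vises (275,220 and 405,180). In the top picture they are at (247,195) and (400,215). Five parts have the bracket's shape: pink (193,188), green (197,249), red (263,272) and green (383,144) in the top view are decoys. The grey one at (238,187), seated in the left vise, fits because it is aluminium, stepped and held in a vise. I'll confirm it with an enlarged crop and measure the vise's yaw.

```bash
python3 - <<'E'
from h import *
np.set_printoptions(precision=2,suppress=True)
a=viewer.read_camera("top");s=viewer.read_camera("scene")
c1=cv2.resize(a[155:250,205:285],None,fx=5,fy=5,interpolation=cv2.INTER_CUBIC)
c2=cv2.resize(s[180:260,235:315],None,fx=5,fy=5,interpolation=cv2.INTER_CUBIC)
c2=cv2.copyMakeBorder(c2,0,75,0,0,cv2.BORDER_CONSTANT)
cv2.imwrite("pics/crop1.png",np.hstack([c1,c2])[:,:,::-1])
for n in["bracket_vise","bracket_web"]:
  for r in viewer.silhouettes(n,"top"):
    m=r["mask"]; v,u=np.nonzero(m); z=40 if n=="bracket_vise" else 95
    P=np.array([ray("top",q,z)[:2] for q in zip(u,v)],np.float32)
    print(n,round(r["confidence"],2),len(u),u.mean(),v.mean(),cv2.minAreaRect(P))
    # PCA
    C=np.cov(P.T); w,V=np.linalg.eigh(C); print(V[:,1],np.degrees(np.arctan2(V[1,1],V[0,1])))
for c in("top","scene"):
  for k in range(2):
    viewer.read_camera(c)
    for n,zr in[("bracket_vise_post",70),("bracket_vise",0),("bracket_web",74),("bracket_foot",30)]:
      for r in viewer.pinpoint(n,c):
        w=world(c,r["at"])
        if 480<w[0]<580 and 60<w[1]<130: print(c,n,round(r["confidence"],2),w,ray(c,pix(c,w),zr)[:2])
E
```

```text
bracket_vise 0.69 1786 247.6343784994401 204.77379619260918 ((526.5257568359375, 89.56522369384766), (167.38641357421875, 85.80050659179688), 3.0920166969299316)
[-1.   -0.01] -179.64822557717687
bracket_web 0.88 623 197.2712680577849 248.1171749598716 ((422.4096374511719, 193.1058807373047), (78.27761840820312, 40.54948043823242), 61.06163787841797)
[0.43 0.9 ] 64.77969585153606
bracket_web 0.88 592 262.5405405405405 271.8581081081081 ((371.2448425292969, 50.554595947265625), (70.70343017578125, 40.16118240356445), 76.66705322265625)
[0.22 0.97] 77.07770402650311
bracket_web 0.65 551 382.8130671506352 144.1687840290381 ((654.3851928710938, -213.16445922851562), (66.10627746582031, 45.11829376220703), 66.0417709350586)
[0.49 0.87] 60.538619642002836
bracket_web 0.62 650 193.69230769230768 188.2876923076923 ((554.4796142578125, 205.12525939941406), (82.7037124633789, 43.89280319213867), 35.276668548583984)
[-0.73 -0.69] -136.69332606435324
bracket_web 0.61 532 243.58082706766916 186.22932330827066 ((557.0167846679688, 95.9747314453125), (35.5167350769043, 75.04439544677734), 0.5981929
[... 404 characters left out ...]
 98.85]
top bracket_vise 0.49 [560.1  109.53  72.74] [570.31 121.99]
top bracket_web 0.62 [556.58 107.3   73.87] [556.56 107.28]
top bracket_foot 0.83 [562.1   98.21  34.99] [562.78  98.98]
scene bracket_vise_post 0.62 [493.73  93.17  68.13] [492.08  93.68]
scene bracket_vise 0.72 [560.53  99.22  -2.57] [558.25  99.85]
scene bracket_web 0.76 [559.69 113.85  78.  ] [563.59 112.85]
scene bracket_foot 0.84 [557.96 100.32  30.97] [558.86 100.08]
scene bracket_vise_post 0.72 [495.49  94.96  68.95] [494.56  95.24]
scene bracket_vise 0.88 [564.02  98.92  -1.57] [562.62  99.3 ]
scene bracket_web 0.61 [561.6  114.06  76.24] [563.78 113.5 ]
scene bracket_web 0.39 [493.03  93.54  67.08] [486.94  95.42]
```

View pics/crop1.png

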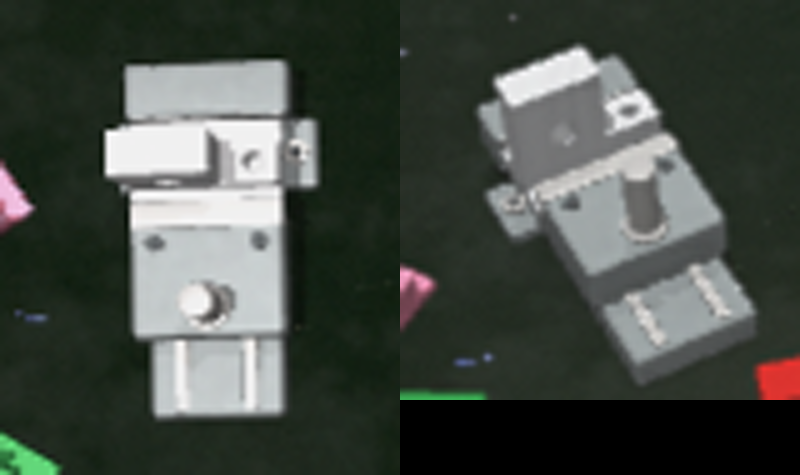

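The crop confirms it: the grey part with the tall wall, hole and step sits in the left vise. Its vise axis is yawed about +0.045 rad. Origin is about (560, 98.5), post about (495.5, 95) and web about (559.5, 111), all consistent with the given dimensions. I'm moving above the post now.

```bash
cat >> h.py <<'E'
from scipy.spatial.transform import Rotation as Ro
YAW=0.045
def rot(flip=0,yaw=YAW):
    a=yaw+flip*np.pi; c,s=np.cos(a),np.sin(a)
    return Ro.from_matrix(np.array([[-s,c,0],[c,s,0],[0,0,-1]])).as_rotvec()
ux=np.array([np.cos(YAW),np.sin(YAW),0])
E
python3 - <<'E'
from h import *
np.set_printoptions(precision=2,suppress=True)
P=np.array([495.5,95,180])
q=[(f,kin.ik(P,rot(f))) for f in(0,1)]; print(q)
j=robot.observe()["joints"]
f=min((x for x in q if x[1] is not None),key=lambda x:np.abs(x[1]-j).max())[0]; print(f)
robot.movep(P,rot(f)); grip(0.55)
o=robot.observe(); print(o["t"],o["tcp_pos"],o["grip_width"],o["contact_force"])
a=save("top","t1");s=save("scene","s1")
c1=cv2.resize(a[155:250,205:285],None,fx=5,fy=5,interpolation=cv2.INTER_CUBIC)
c2=cv2.resize(s[165:260,235:315],None,fx=5,fy=5,interpolation=cv2.INTER_CUBIC)
cv2.imwrite("pics/crop2.png",np.hstack([c1,c2])[:,:,::-1])
E
```

```text
[(0, array([ 0.56,  0.48, -1.02,  1.94,  0.48,  1.  , -0.64])), (1, array([ 0.72,  0.67, -1.31,  1.93,  0.73,  1.13,  2.3 ]))]
0
5.6083 [495.47  95.05 179.99] 0.5501517082814675 [-0.5   0.44  0.21]
```

View pics/crop2.png

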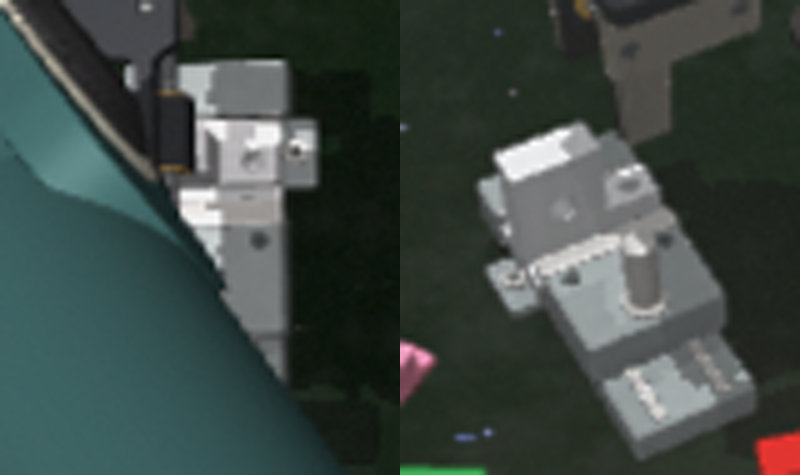

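The picture shows the forward finger above the vise. The arm covers the near half in the top view, and the post and wall are undisturbed. I'm descending with force checks.

```bash
cat >> h.py <<'E'
np.set_printoptions(precision=2,suppress=True)
def st(l=""):
    o=robot.observe(); print(l,round(o["t"],2),o["tcp_pos"],"F",o["contact_force"],"T",o["wrist_torque"],"g",round(o["grip_width"]*92,1),round(o["grip_force"],1)); return o
E
python3 - <<'E'
from h import *
for z in(100,80,56):
    robot.servo_line([495.5,95,z],feed=60); o=st(z)
    if np.linalg.norm(o["contact_force"])>8: robot.servo_line([495.5,95,120]); break
s=save("scene","s2")
cv2.imwrite("pics/crop3.png",cv2.resize(s[165:260,235:315],None,fx=6,fy=6,interpolation=cv2.INTER_CUBIC)[:,:,::-1])
E
```

```text
100 7.19 [495.77  95.06 100.34] F [ 0.42 -0.41 -0.65] T [-0.01 -0.05  0.05] g 50.7 0.0
80 7.67 [495.18  95.15  79.58] F [-0.61  1.07  0.55] T [-0.06 -0.12 -0.02] g 50.8 0.0
56 8.22 [495.33  95.19  55.75] F [ 0.68 -0.11  0.75] T [-0.03 -0.05 -0.02] g 50.6 0.0
```

View pics/crop3.png

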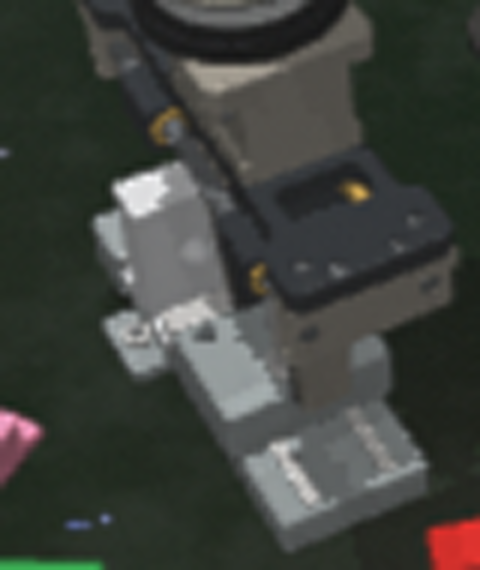

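The fingers straddle the post (near finger around (325,350)) and clear the wall. I'm gripping and pulling 26 mm along -x of the vise.

```bash
python3 - <<'E'
from h import *
grip(0.0,20); o=st("grip")
p=o["tcp_pos"].copy()
if 10<o["grip_width"]*92<20:
    for d in(8,17,26):
        robot.servo_line(p-d*ux,feed=40); o=st(d)
        if np.abs(o["contact_force"]).max()>25: break
grip(0.45); o=st("rel"); p=o["tcp_pos"]
robot.servo_line([p[0],p[1],150],feed=150); st("up")
s=save("scene","s3")
cv2.imwrite("pics/crop4.png",cv2.resize(s[165:260,235:315],None,fx=6,fy=6,interpolation=cv2.INTER_CUBIC)[:,:,::-1])
for r in viewer.pinpoint("bracket_vise_post","scene")+viewer.pinpoint("bracket_web","scene"):print(round(r["confidence"],2),world("scene",r["at"]))
E
```

```text
grip 8.89 [494.74  94.9   55.98] F [-3.88 -1.07  3.47] T [-0.15  0.75  0.03] g 15.7 20.0
8 9.26 [487.74  94.61  56.04] F [ 4.26  1.1  -5.33] T [ 0.05 -0.95 -0.02] g 15.3 20.0
17 9.63 [478.02  94.18  56.04] F [ 2.81  0.46 -3.17] T [ 0.02 -0.72  0.01] g 15.8 20.0
26 10.01 [468.71  93.77  56.04] F [ 1.97  1.12 -2.78] T [ 0.11 -0.6  -0.02] g 15.6 20.0
rel 10.56 [468.65  93.73  55.97] F [ 0.72 -0.37 -0.86] T [-0.03 -0.11 -0.06] g 41.1 0.0
up 11.33 [468.16  93.25 149.35] F [-0.74  0.03  0.8 ] T [-0.1  -0.09 -0.04] g 41.7 0.0
0.56 [472.85  92.49  68.89]
0.93 [369.9   69.9   43.49]
0.9 [ 675.87 -215.49   46.06]
0.87 [558.18 115.27  78.3 ]
0.64 [426.11 216.42  44.23]
0.6 [571.96 233.93  45.86]
0.52 [ 532.74 -263.5    54.02]
```

View pics/crop4.png

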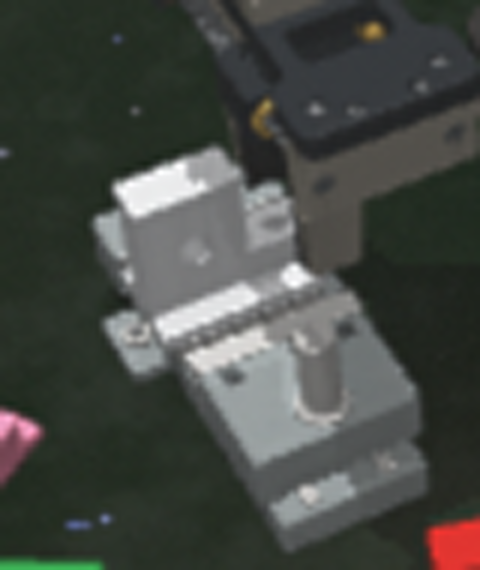

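The jaw is open about 25 mm, with the post now at pixel (320,365) in the crop. The bracket is still seated, with a gap at its foot. Next I take the wall.

```bash
python3 - <<'E'
from h import *
grip(0.7); W=[557.8,111]
robot.servo_line(W+[150],feed=150)
for z in(105,80,58):
    robot.servo_line(W+[z],feed=60); o=st(z)
    if np.linalg.norm(o["contact_force"])>8: robot.servo_line(W+[130]); raise SystemExit
grip(0.0,6); o=st("soft")
s=save("scene","s4")
cv2.imwrite("pics/crop5.png",cv2.resize(s[165:260,235:315],None,fx=6,fy=6,interpolation=cv2.INTER_CUBIC)[:,:,::-1])
E
```

```text
105 13.66 [558.   111.24 105.23] F [-0.43 -0.44 -0.22] T [-0.01 -0.07  0.02] g 64.2 0.0
80 14.22 [557.64 111.15  79.73] F [-0.12  0.    0.23] T [-0.03 -0.12  0.01] g 64.6 0.0
58 14.74 [557.58 111.1   57.66] F [-0.12  0.63  0.48] T [-0.02 -0.13 -0.04] g 64.3 0.0
soft 15.47 [558.04 111.02  58.11] F [ 0.13 -0.08 -0.42] T [-0.09 -0.22  0.04] g 20.0 6.0
```

View pics/crop5.png

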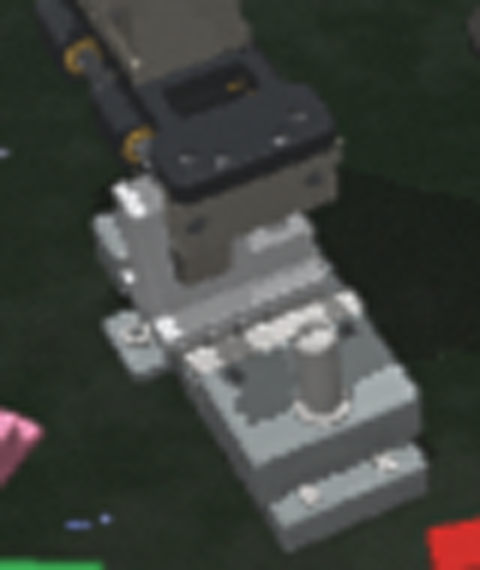

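The finger covers the hole, centred on the wall, with the width reading 20.0 mm as expected. I'm firming the grip and lifting.

```bash
python3 - <<'E'
from h import *
grip(0.0,40); o=st("firm"); p=o["tcp_pos"].copy()
for d in(4,15,40,100):
    robot.servo_line(p+[0,0,d],feed=30 if d<20 else 60); o=st(d)
    if np.linalg.norm(o["contact_force"])>20: print("stop"); break
robot.hold(0.7); st("hold")
s=save("scene","s5")
cv2.imwrite("pics/crop6.png",cv2.resize(s[110:270,210:430],None,fx=3.6,fy=3.6,interpolation=cv2.INTER_CUBIC)[:,:,::-1])
for n in("bracket_foot","bracket_web","bracket_vise_post","blank_mid"):
  for r in viewer.pinpoint(n,"scene"):print(n,round(r["confidence"],2),world("scene",r["at"]))
E
```

```text
firm 15.74 [558.03 111.05  58.1 ] F [1.   0.23 0.58] T [-0.01 -0.34 -0.07] g 19.9 40.0
4 16.02 [557.76 110.99  62.05] F [ 0.58  0.1  -2.46] T [-0.07 -0.04 -0.03] g 19.9 40.0
15 16.54 [558.09 111.03  73.29] F [-0.14 -0.43 -2.03] T [-0.04 -0.12  0.01] g 20.0 40.0
40 17.11 [558.12 110.92  98.38] F [ 0.02 -0.21 -2.37] T [-0.   -0.08 -0.03] g 20.0 40.0
100 18.26 [557.75 110.89 157.68] F [-0.1  -0.08 -1.93] T [ 0.02 -0.03 -0.01] g 20.0 40.0
hold 18.96 [558.04 111.05 158.12] F [ 0.36 -0.22 -2.16] T [-0.02 -0.12 -0.02] g 19.8 40.0
bracket_foot 0.86 [418.08 213.67   0.51]
bracket_foot 0.8 [557.59 224.38  -2.76]
bracket_foot 0.6 [ 673.19 -226.62   -2.13]
bracket_foot 0.58 [557.56 105.59 131.22]
bracket_web 0.85 [ 675.66 -216.38   45.68]
bracket_web 0.71 [571.51 232.21  47.45]
bracket_web 0.7 [555.2  113.48 176.7 ]
bracket_web 0.68 [423.86 219.7   42.8 ]
bracket_web 0.63 [369.68  68.35  42.96]
bracket_vise_post 0.83 [470.43  93.82  68.41]
blank_mid 0.89 [ 534.4  -260.62   53.16]
```

View pics/crop6.png

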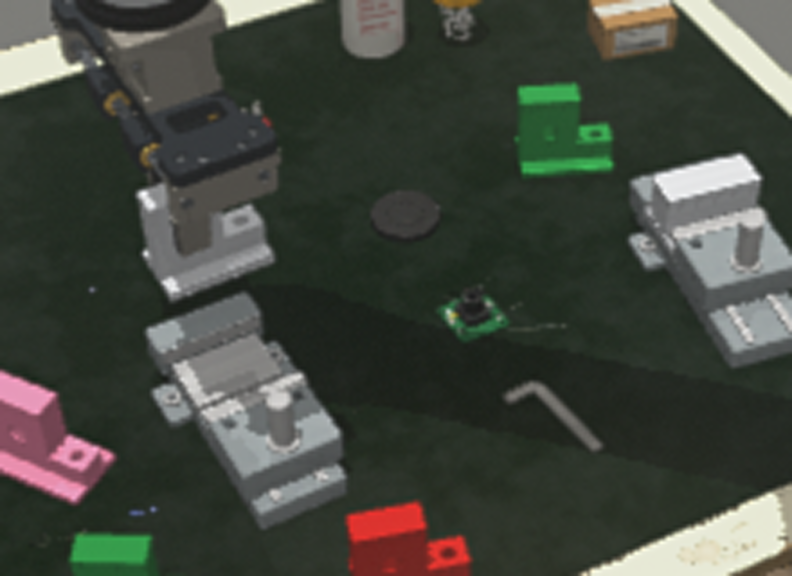

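The bracket hangs level in the gripper at (205,240) above its open vise. Its foot is at about z 130, 80 mm above the jaws. The blank's vise and the bystanders are untouched.

```bash
python3 -c "
from h import *
print(robot.job_done())"
```

```text
the job is handed in; nothing more can be done
None
```

The job is handed in: the bracket's vise jaw is open about 25 mm, and the bracket is held level and still with its foot about 80 mm above the jaw tops, at about 19 s of the 51 s allowed; no verdict was returned.

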